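# Tip the coffee sample tins to the tasting end

## Robot

A 7-joint arm with a two-finger parallel gripper is mounted at the origin on the work surface. World frame = base frame: x ahead of the robot, y to its left, z up, the work surface at z = 0. Lengths are in m, angles in rad, forces in N, time in s.
With the tool pointing down it reaches from about 0.425 to 1.025 m from the base axis. Payload 9.4 kg.
Tool frame: the origin (TCP) lies at the very end of the fingers, on their centre line; the grasp point (between the pads) lies 19 mm behind it; z points along the fingers, y is the line along which they close (so a half turn about z gives the same grasp; the last joint's range is limited). The gripper opens to 85 mm and grips with 20 to 120 N. Pads are 22 mm wide; open, the fingers measure 114 mm over their backs; the gripper's body (76 mm by 85 mm) begins 54 mm behind the grasp point. The pads swing forward as they close: fully open they stand 13 mm farther back than shut.
Start: joints at [1.043, 0.599, -0.003, 1.599, 0.002, 0.943, -0.08], TCP at [0.316, -0.653, 0.231] pointing down, gripper open.
Joint ranges: [-2.57, 2.57], [-0.35, 1.97], [-1.29, 1.29], [0.11, 2.56], [-1.05, 4.19], [0.11, 1.86], [-2.63, 2.63]. Speed limits (rad/s): [2.22, 2.22, 3.01, 3.01, 3.14, 3.14, 3.14].

## Interface

Orientations are given as a unit quaternion [w, x, y, z].
In Python, from rig import r, viewer gives the robot as it stands.
- The arm moves only by the shell command python3 -m crank 'ROWS' [OPENING]. ROWS is JSON, a list that holds one entry, the list of rows, each a list of 4 numbers: the shift along the tool's x, y, z in cm, then the turn about the tool's z in rad. In form: [[[x, y, z, roll], ...]]. A call has 1 to 10 rows; each row shifts and turns the commanded pose from where the row before left it, along the tool's axes as they then stand; what a row does not reach is not made up. A row lasts 1/8 s, in which the tool goes at most 62.5 mm and 10.7 degrees, less where a joint would pass 70% of its speed; a pose out of reach is approached as far as the arm can. A call is refused whole if a number of a shift passes 6.25 or a number of a turn 0.188, either way. A call with a gripper value outside its range is refused whole. OPENING is the opening, from 0 (shut) to 1 (fully open), set as the call begins (- or left out, the last holds). The fingers move at their own pace and stop on an object; the grip force is fixed at half the most. Time passes only in rows, so rows that do not move let the fingers close. It gives the time, the measured TCP pose, the force, the opening and the grip force at its end, in the units of the state.
- r.get_obs(): the state, without advancing time (a new reading comes with each control period).
- viewer.get_image(name): name is "scene" or "top"; returns (picture, depth): 400x640x3 uint8, blue, green, red; 400x640 float32, m along the optical axis (not along the pixel's ray), 0 where there is no reading.
- viewer.camera_info(name): a dict with "vfov" (degrees; the focal length in pixels is half the picture's height over the tangent of half this angle, whatever the lens; pixels are square), "cx", "cy" (the principal point, pixels), "world_from_camera" (4x4, takes a point from camera to world coordinates). Camera axes: x right, y down, z forward; pixel columns grow to the right and rows downward; lengths in m; the calibration is good to about 2 mm. A picture is of the moment at which its call begins. camera_info takes no time and is no camera call.
- r.hand_in(): hands the job in; it is judged then, once.
The state is a dict: "clock": time; "joint_pos": joint angles; "dq": joint speeds; "joint_efforts": joint torques, N m; "position": TCP position; "tcp_rot": TCP orientation; "wrist_force": force on the tool from outside, world axes, zero at the start; "wrist_torque": the same for the moment, N m; "grip_width": opening from 0.0 (shut) to 1.0 (fully open); "finger_force": force on a finger pad.
Only numpy, scipy, OpenCV 4.12 (cv2) and the standard library are available. Lean on these libraries where they do the work, as an engineer would, in place of code of your own. Each camera call takes 0.05 s, during which the arm holds its last target. There are 200 camera calls.

## Task

Pick up the tin with the blue lid and set it down (not dropped), lid up, on the green loading patch of the tipping tray, lengthwise in the lane behind the brown-lidded tin. Then push the tray's orange paddle down so that both tins slide on their own, without being pushed by hand, up against the paddle end, and ease the tray back up to level without letting it snap back. Leave the other tins, the bowls and the tumbler where they are.

Things in the scene. Friction and masses are not known exactly. Their poses are not given: they have to be found in the camera images.
- tray (a joint): tilt (rad) of the aluminium tipping tray: 0 is level, on a stop; grows to at most 0.45 as the orange paddle end goes down. A spring (0.6 Nm at level, 0.8 Nm at 0.45, stronger than the tins' weight) always brings it back to level: let go, it snaps back. The floor is polished: a tin starts to slide at a tilt of roughly 0.2 to 0.3.
- tray_hinge (a point): hinge at mid-length of the tray, on its floor's underside, 130 mm above the table. Axes turn with the tray: x across it (hinge axis), y along it to the green loading end, -y to the paddle, z up. One lane, inside 290 mm long (y -145 to 145) and 70 wide; floor 5 mm thick, walls 4; side walls rise 16 mm and end walls 28 mm above the floor.
- tray_load (a point): middle of the green loading patch (70 by 100 mm) on the top of the tray's floor, 98 mm from the hinge towards +y (47 mm from the inside of the loading-end wall). Axes as tray_hinge.
- tray_paddle (a point): place to push on the top face of the orange flat paddle, 225 mm from the hinge towards -y, level with the tray's floor. The paddle is 78 mm wide and stretches outwards from the paddle-end wall (149 mm from the hinge) to 252 mm. Pushing it down here takes up to about 4 N. Axes as tray_hinge.
- tin_blue_center (a point): blue-lidded white box-shaped coffee sample tin, 54 (x) by 84 (y) by 50 mm high, closed lid, about 0.22 kg (can differ by a third), standing on the table. The point is the tin's centre, 25 mm above its underside; y is its long axis, z up.
- tin_brown_center (a point): brown-lidded white box-shaped coffee sample tin, 54 (x) by 84 (y) by 50 mm high, closed lid, about 0.22 kg (can differ by a third), already standing lengthwise in the lane, near the middle of the tray. The point is its centre, 25 mm above its underside.
- tin_red_center (a point): red-lidded white box-shaped coffee sample tin, 54 (x) by 84 (y) by 50 mm high, closed lid, about 0.22 kg (can differ by a third), standing on the table, not to be moved; its centre.
- tin_yellow_center (a point): yellow-lidded white box-shaped coffee sample tin, 54 (x) by 84 (y) by 50 mm high, closed lid, about 0.22 kg (can differ by a third), standing on the table, not to be moved; its centre.
- bowl0: white cupping bowl with brown rim, 101 mm across, 68 mm high, not to be moved; centre of its underside
- bowl1: white cupping bowl with brown rim, 101 mm across, 68 mm high, not to be moved; centre of its underside
- bowl2: white cupping bowl with brown rim, 101 mm across, 68 mm high, not to be moved; centre of its underside
- tumbler: blue plastic tumbler, 76 mm across, 115 mm high, not to be moved; centre of its underside
Things that resemble listed ones, but are neither listed nor needed, are in the scene too. What is shaped like the part that bears tin_blue_center but turquoise is not meant. Leave any turquoise look-alike of the part that bears tin_brown_center alone.

How it is judged:
By the outcome, as a careful person would: the job done as asked, in the order asked, and still so for the second after the job is handed in, with the robot touching nothing.
It also fails if it takes over 64 s, if anything falls off the work surface, if the arm or the gripper's body presses on something with over 40 N, if the wrist force passes 120 N, or if a joint passes its speed limit or range.

## Working session

There is one attempt and no reset: what is moved stays moved. The work goes in short steps, Python scripts to look and compute and a shell command to move; the robot and the scene stay as the last step left them, time stands still between calls to the robot, and variables do not carry over. Pictures are saved under pics/ and viewed, at most 10 in all, crops included, and the job is handed in when it is done.

```bash
mkdir -p pics; ls; cat > h.py <<'E'
import numpy as np, cv2
from rig import r, viewer
def cap(name,tag):
    im,d=viewer.get_image(name); cv2.imwrite(f'pics/{tag}.png',im); np.save(f'pics/{tag}.npy',d); return im,d
def pts(name,d):
    i=viewer.camera_info(name); f=200/np.tan(np.radians(i['vfov'])/2)
    v,u=np.mgrid[:400,:640]; P=np.stack([(u-i['cx'])/f*d,(v-i['cy'])/f*d,d,np.ones_like(d)],-1)
    return (P@np.array(i['world_from_camera']).T)[...,:3]
E
python3 - <<'E'
from h import *
for n in('scene','top'):
    cap(n,n+'0'); print(viewer.camera_info(n))
print(r.get_obs())
E
```

```text
pics
{'vfov': 51.46399774617364, 'cx': 318.3922560562381, 'cy': 202.1623689008278, 'world_from_camera': array([[ 0.81587226,  0.43848741, -0.37693666,  0.93982996],
       [ 0.57814898, -0.60754911,  0.54463551, -0.49834943],
       [ 0.00980828, -0.66227855, -0.74919351,  0.92313252],
       [ 0.        ,  0.        ,  0.        ,  1.        ]])}
{'vfov': 52.41621079456541, 'cx': 321.0370062852873, 'cy': 198.10203027737114, 'world_from_camera': array([[ 0.02108574, -0.99416399,  0.10579862,  0.41386919],
       [-0.99967809, -0.01947173,  0.01626543,  0.08662071],
       [-0.01411042, -0.10610753, -0.99425454,  1.39699225],
       [ 0.        ,  0.        ,  0.        ,  1.        ]])}
{'clock': 0.1, 'joint_pos': array([ 1.0432951 ,  0.6001128 , -0.00253753,  1.6000656 ,  0.00180913,
        0.94290854, -0.07982889]), 'dq': array([ 1.49933649e-03, -1.27868177e-03,  4.58972713e-04, -1.81277494e-03,
       -7.74578348e-04, -9.77810876e-05, -3.39103365e-04]), 'joint_efforts': array([ 5.48624201e-03, -7.77996469e+01,  1.56999361e+00, -2.58626980e+01,
        1.26136860e-02,  5.53309772e-03, -1.35493707e-05]), 'position': array([ 0.31566495, -0.65218726,  0.2304489 ]), 'tcp_rot': array([-7.07107261e-04,  9.74701006e-01,  2.23511505e-01, -2.38246552e-04]), 'wrist_force': array([-0.17208111,  0.74223375, -0.5117096 ]), 'wrist_torque': array([ 0.0350052 , -0.02189231,  0.02457056]), 'finger_force': 0.0, 'grip_width': 0.996153618749582}
```

View pics/top0.png

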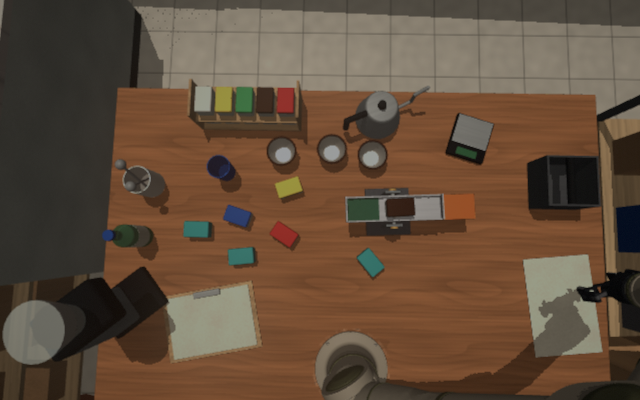

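View pics/scene0.png

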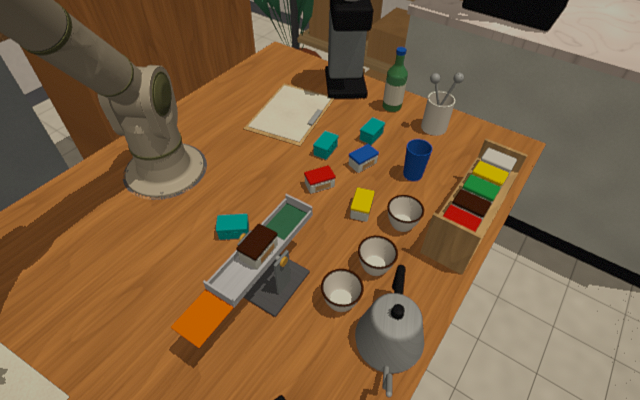

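The top view shows four candidates: a blue-lidded tin at (238,216) and turquoise ones at (197,229), (241,256) and (371,263). The blue one fits; turquoise is explicitly not meant. The tray runs along image columns 346–475, with its green loading patch at (363,209), brown tin at (400,207) and orange paddle at (459,207). Next I measure these and confirm with a crop.

```bash
python3 - <<'E'
from h import *
roi={'top':{'blue':(218,200,258,232),'brown':(384,194,417,220),'paddle':(444,190,480,224),'green':(346,196,386,222),'red':(266,218,302,250),'yellow':(272,174,306,202)},
'scene':{'blue':(345,140,382,175),'brown':(232,220,282,268),'paddle':(168,285,238,350),'green':(265,198,312,240),'red':(300,162,340,195),'yellow':(345,182,380,225)}}
hs={'blue':(105,130),'brown':(0,20),'paddle':(5,18),'green':(50,85),'red':(0,8),'yellow':(22,35)}
for n in('top','scene'):
    im=cv2.imread(f'pics/{n}0.png'); d=np.load(f'pics/{n}0.npy'); P=pts(n,d); H=cv2.cvtColor(im,cv2.COLOR_BGR2HSV)
    for k,(a,b,c,e) in roi[n].items():
        m=np.zeros(d.shape,bool); m[b:e,a:c]=1
        m&=(H[...,0]>=hs[k][0])&(H[...,0]<=hs[k][1])&(H[...,1]>90)&(d>0)
        q=P[m]; zt=np.median(q[:,2])
        if k in('blue','brown','red','yellow'):
            zt=0.05 if k!='brown' else 0.185
        q=q[abs(q[:,2]-zt)<0.012]
        if len(q)<10: print(n,k,'few',np.median(P[m],0));continue
        (cx,cy),(w,h),an=cv2.minAreaRect((q[:,:2]*1000).astype(np.float32))
        print(n,k,len(q),'mean',q.mean(0).round(4),'rect',round(cx),round(cy),round(w),round(h),round(an,1))
im=cv2.imread('pics/scene0.png'); cv2.imwrite('pics/crop1.png',cv2.resize(im[100:260,220:440],None,fx=3.5,fy=3.5,interpolation=cv2.INTER_CUBIC))
E
```

```text
top blue 366 mean [0.4932 0.3881 0.05  ] rect 493 388 82 50 72.5
top brown 467 mean [ 0.521  -0.1297  0.1846] rect 521 -131 52 81 4.2
top paddle 765 mean [ 0.5298 -0.3226  0.1347] rect 531 -322 79 95 1.8
top green few [nan nan nan]
top red 408 mean [0.4351 0.2292 0.0496] rect 435 230 83 54 58.3
top yellow 367 mean [0.5925 0.2197 0.0497] rect 592 219 52 82 18.0
scene blue 328 mean [0.4976 0.3847 0.0496] rect 496 388 85 54 70.4
scene brown 767 mean [ 0.5247 -0.1341  0.1847] rect 523 -132 55 83 3.7
scene paddle 2237 mean [ 4.607e-01 -2.979e-01  1.000e-04] rect 456 -285 173 187 42.3
scene green 693 mean [ 0.5129 -0.0201  0.1356] rect 512 -21 60 98 2.7
scene red 391 mean [0.4396 0.2267 0.0494] rect 438 229 84 57 55.8
scene yellow 444 mean [0.5967 0.2148 0.0494] rect 595 219 54 85 19.9
  return _methods._mean(a, axis=axis, dtype=dtype,
  ret = ret.dtype.type(ret / rcount)
  ret = um.true_divide(
```

View pics/crop1.png

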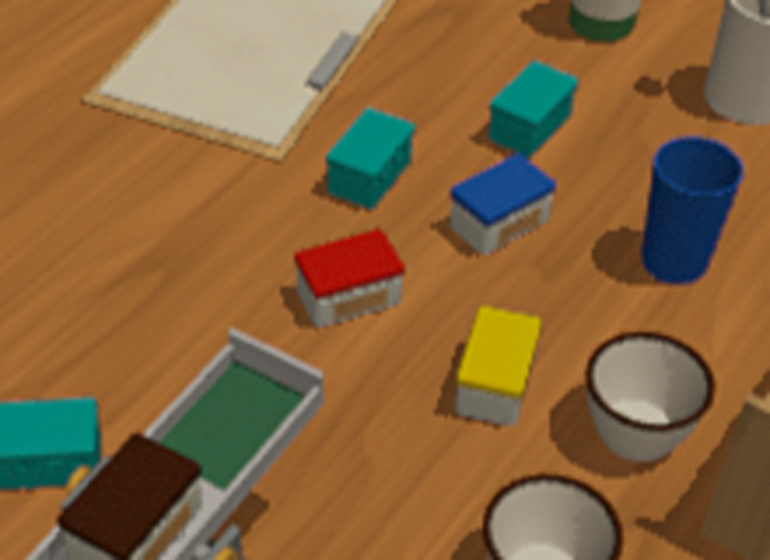

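The crop confirms it: the blue-lidded white-bodied tin is at crop (503,190), with fully turquoise boxes at (370,145) and (532,95) and the red tin at (350,262). I'll fit the tray axis and plan the approach in tool axes.

```bash
cat >> h.py <<'E'
def rel(target,deg,dq=None):
    """print shift in current tool axes (cm) to target, and roll (rad) so tool x points at deg (mod 180)"""
    o=r.get_obs(); from scipy.spatial.transform import Rotation as R
    M=R.from_quat(np.roll(o['tcp_rot'],-1)).as_matrix()
    a=np.degrees(np.arctan2(M[1,0],M[0,0])); e=(deg-a+90)%180-90
    print('t',round(o['clock'],2),'pos',o['position'].round(4),'ang',round(a,2),'tilt',(M[2,2]).round(4),'shift cm',(M.T@(np.array(target)-o['position'])*100).round(2),'roll',round(-np.radians(e),3))
E
python3 - <<'E'
from h import *
for n in('top','scene'):
    d=np.load(f'pics/{n}0.npy'); P=pts(n,d)
    m=(d>0)&(P[...,0]>.44)&(P[...,0]<.61)&(P[...,1]>-.42)&(P[...,1]<.08)&(P[...,2]>.128)&(P[...,2]<.17)
    q=P[m]; print(n,m.sum(),cv2.minAreaRect((q[:,:2]*1000).astype(np.float32)))
    # tray centreline: per-y mid of extremes
    ys=np.arange(-.35,.03,.02); c=[(y,(np.percentile(q[abs(q[:,1]-y)<.01,0],2)+np.percentile(q[abs(q[:,1]-y)<.01,0],98))/2) for y in ys if (abs(q[:,1]-y)<.01).sum()>20]
    c=np.array(c); k=np.polyfit(c[:,0],c[:,1],1); print(k, np.degrees(np.arctan2(1,k[0])))
rel([0.52,-0.30,0.30],71.3); 
for t in ([.4945,.388,.30],[.4945,.388,.022]): rel(t,71.3)
E
```

```text
top 2905 ((522.0064697265625, -170.1276092529297), (122.60650634765625, 400.758056640625), 1.5137048959732056)
[-0.04841773  0.51388334] 92.77196665215389
scene 5634 ((525.7258911132812, -168.40576171875), (125.31842803955078, 402.1584167480469), 4.499423980712891)
[-0.03408196  0.52086195] 91.95199697082614
t 0.1 pos [ 0.3157 -0.6522  0.2304] ang 25.83 tilt -1.0 shift cm [ 33.74 -22.81  -6.93] roll -0.794
t 0.1 pos [ 0.3157 -0.6522  0.2304] ang 25.83 tilt -1.0 shift cm [ 61.42 -85.84  -6.84] roll -0.794
t 0.1 pos [ 0.3157 -0.6522  0.2304] ang 25.83 tilt -1.0 shift cm [ 61.42 -85.8   20.96] roll -0.794
```

```bash
python3 -m crank '[[[3,-2,-2,0],[4.9,-3.3,-0.98,0],[4.9,-3.3,-0.98,0],[4.9,-3.3,-0.98,0],[4.9,-3.3,-0.98,0],[4.9,-3.3,-0.98,0],[4.9,-3.3,0,0],[2.3,-5.25,0,0],[2.3,-5.25,0,0],[2.3,-5.25,0,0]]]' 1
python3 -m crank '[[[2.3,-5.25,0,0],[2.3,-5.25,0,0],[2.3,-5.25,0,0],[2.3,-5.25,0,0],[2.3,-5.25,0,0],[2.3,-5.25,0,0],[2.3,-5.25,0,0],[2.3,-5.25,0,0],[1.5,-3.25,0,0],[0,0,0,0]]]'
python3 -c "
from h import *
rel([.4945,.388,.12],71.3)"
```

```text
clock: 1.35
position: [0.5056, -0.1414, 0.3]
tcp_rot: [-0.0, 0.975, 0.224, -0.0]
wrist_force: [1.0, -0.0, -0.1]
grip_width: 0.999
finger_force: 0.0
clock: 2.6
position: [0.4867, 0.3539, 0.2996]
tcp_rot: [-0.001, 0.974, 0.226, -0.001]
wrist_force: [-0.7, -0.4, -0.1]
grip_width: 1.001
finger_force: 0.0
t 2.6 pos [0.4867 0.3539 0.2996] ang 26.09 tilt -1.0 shift cm [ 2.22 -2.7  17.96] roll -0.789
```

```bash
python3 -m crank '[[[2.22,-2.7,0,0],[0,0,2.5,-0.158],[0,0,3,-0.158],[0,0,3,-0.158],[0,0,3,-0.158],[0,0,3,-0.157],[0,0,2.5,0],[0,0,1,0],[0,0,0,0],[0,0,0,0]]]'
python3 -c "
from h import *
rel([.4945,.388,.022],71.3)
im,d=cap('scene','scene1'); cv2.imwrite('pics/crop2.png',cv2.resize(im[90:240,270:450],None,fx=3.5,fy=3.5,interpolation=cv2.INTER_CUBIC))"
```

```text
clock: 3.85
position: [0.4966, 0.3848, 0.1212]
tcp_rot: [0.0, 0.814, 0.581, 0.001]
wrist_force: [-0.5, 0.3, -0.3]
grip_width: 1.002
finger_force: 0.0
t 3.85 pos [0.4966 0.3848 0.1212] ang 71.02 tilt -1.0 shift cm [ 0.23 -0.32  9.92] roll -0.005
```

View pics/crop2.png

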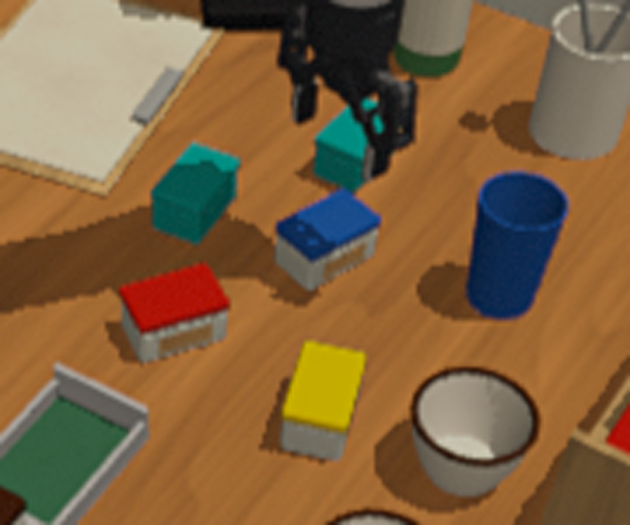

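Fingers straddle the blue tin (tips at crop (303,100) and (378,160), tin lid at (328,225)) and are clear of the tumbler. Descend and grip.

```bash
python3 -m crank '[[[0.2,-0.3,0,0],[0,0,2.5,0],[0,0,2.5,0],[0,0,2.3,0],[0,0,1.5,0],[0,0,1,0],[0,0,0.5,0],[0,0,0,0]]]'
python3 -m crank '[[[0,0,0,0],[0,0,0,0],[0,0,0,0],[0,0,0,0],[0,0,0,0],[0,0,0,0]]]' 0
python3 -c "
from h import *
rel([.4945,.388,.018],71.3)
im,d=cap('scene','scene2'); cv2.imwrite('pics/crop3.png',cv2.resize(im[110:210,300:420],None,fx=6,fy=6,interpolation=cv2.INTER_CUBIC))"
```

```text
clock: 4.9
position: [0.494, 0.3876, 0.0174]
tcp_rot: [-0.0, 0.814, 0.581, 0.0]
wrist_force: [-0.3, 0.2, 0.9]
grip_width: 0.996
finger_force: 0.0
clock: 5.65
position: [0.4943, 0.3876, 0.0181]
tcp_rot: [0.0, 0.814, 0.581, 0.001]
wrist_force: [-0.1, -0.3, 6.2]
grip_width: 0.621
finger_force: 63.8
t 5.65 pos [0.4943 0.3876 0.0181] ang 71.03 tilt -1.0 shift cm [0.04 0.01 0.01] roll -0.005
```

View pics/crop3.png

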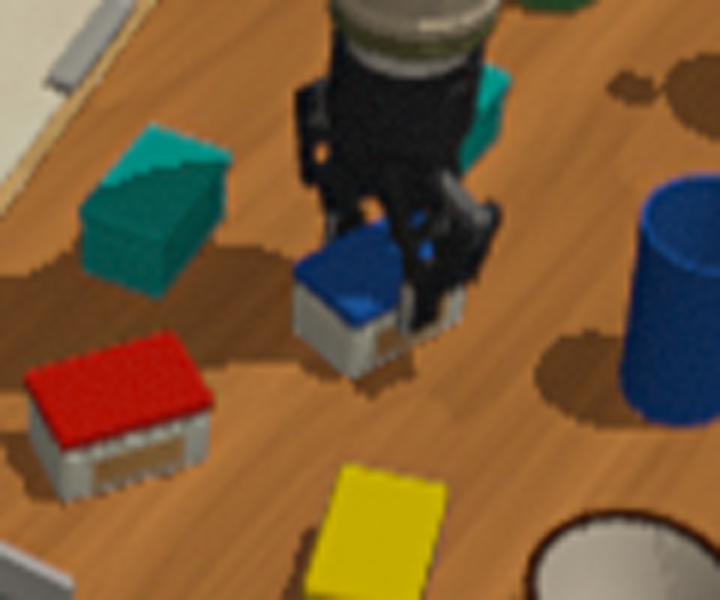

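The tin is gripped across its width (0.621 opening, 64 N). The visible fingertip is at crop (430,320), about mid-height of the tin, so it will clear the tray walls. Lift and carry.

```bash
python3 -m crank '[[[0,0,-0.5,0],[0,0,-2,0],[0,0,-4,0],[0,0,-5,0],[0,0,-5,0],[0,0,-5,0],[0,0,-4,0],[0,0,-2,0],[-1.5,0.6,0,0],[-3,1.2,0,0]]]'
python3 -m crank '[[[-4.5,1.8,0,0],[-5,2.0,0,0],[-5,2.0,0,0],[-5,2.0,0,0],[-5,2.0,0,0],[-4.5,1.8,0,0],[-3,1.3,0,0],[-1.2,0.5,0,0],[0,0,0,0],[0,0,0,0]]]'
python3 -c "
from h import *
rel([.516,-.0225,.17],93)"
```

```text
clock: 6.95
position: [0.4955, 0.3381, 0.2918]
tcp_rot: [-0.0, 0.813, 0.582, -0.0]
wrist_force: [0.6, -0.5, -2.5]
grip_width: 0.624
finger_force: 63.3
clock: 8.2
position: [0.5149, -0.017, 0.2921]
tcp_rot: [-0.0, 0.813, 0.582, 0.0]
wrist_force: [-0.5, 1.0, -2.2]
grip_width: 0.625
finger_force: 63.3
t 8.2 pos [ 0.5149 -0.017   0.2921] ang 71.14 tilt -1.0 shift cm [-0.49  0.28 12.21] roll -0.382
```

```bash
python3 -m crank '[[[-0.5,0.3,0,0],[0,0,1.5,-0.13],[0,0,2.2,-0.13],[0,0,2.2,-0.12],[0,0,1.6,0],[0,0,0.7,0],[0,0,0,0],[0,0,0,0]]]'
python3 - <<'E'
from h import *
rel([.516,-.0225,.17],93)
for n,(a,b,c,e) in {'scene':(225,150,345,270),'top':(335,180,425,230)}.items():
    im,d=cap(n,n+'3'); cv2.imwrite(f'pics/crop4{n}.png',cv2.resize(im[b:e,a:c],None,fx=5 if n=='scene' else 8,fy=5 if n=='scene' else 8,interpolation=cv2.INTER_CUBIC))
    P=pts(n,d); H=cv2.cvtColor(im,cv2.COLOR_BGR2HSV)
    m=(H[...,0]>105)&(H[...,0]<130)&(H[...,1]>90)&(d>0)&(abs(P[...,0]-.516)<.07)&(abs(P[...,1]+.02)<.08)&(P[...,2]>.2)
    q=P[m]; print(n,len(q),q.mean(0).round(4),cv2.minAreaRect((q[:,:2]*1000).astype(np.float32)))
    # walls: points near wall top z, both sides, y range -0.22..0.05
    m=(d>0)&(abs(P[...,2]-.150)<.006)&(P[...,1]>-.24)&(P[...,1]<.03)
    for lo,hi in((.44,.50),(.535,.60)):
        w=P[m&(P[...,0]>lo)&(P[...,0]<hi)]
        if len(w)>20: k=np.polyfit(w[:,1],w[:,0],1); print(' wall',len(w),k.round(4),'x at -.02',(np.polyval(k,-.02)).round(4), 'std',(w[:,0]-np.polyval(k,w[:,1])).std().round(4))
    e=P[(d>0)&(abs(P[...,2]-.160)<.005)&(P[...,1]>.0)&(P[...,1]<.06)&(abs(P[...,0]-.515)<.05)]
    print(' endwall',len(e),e.mean(0) if len(e) else '')
E
```

```text
clock: 9.2
position: [0.5169, -0.024, 0.2109]
tcp_rot: [0.0, 0.69, 0.724, 0.0]
wrist_force: [-1.0, -0.0, -1.5]
grip_width: 0.616
finger_force: 63.1
t 9.2 pos [ 0.5169 -0.024   0.2109] ang 92.78 tilt -1.0 shift cm [ 0.15 -0.08  4.09] roll -0.004
scene 488 [ 0.5189 -0.04    0.2449] ((504.09954833984375, -33.44658279418945), (97.64944458007812, 64.12824249267578), 0.8918182849884033)
 wall 150 [-0.0456  0.4801] x at -.02 0.481 std 0.0015
 wall 424 [-0.0455  0.5509] x at -.02 0.5518 std 0.0059
 endwall 43 [0.53941992 0.03005817 0.16030483]
top 92 [0.5085 0.0109 0.2429] ((508.5711669921875, 17.39780044555664), (49.5277099609375, 27.89011001586914), 23.132854461669922)
 wall 41 [-0.0339  0.48  ] x at -.02 0.4807 std 0.0057
 wall 45 [-0.0495  0.5511] x at -.02 0.5521 std 0.0015
 endwall 34 [0.51219729 0.02735989 0.16126548]
```

View pics/crop4scene.png

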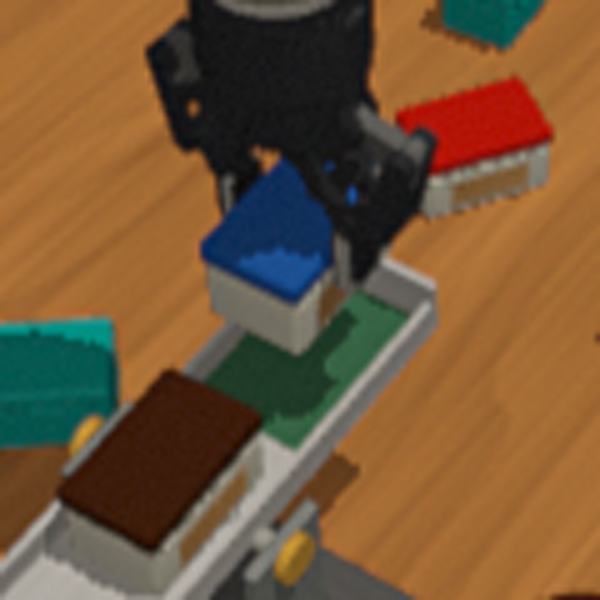

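View pics/crop4top.png

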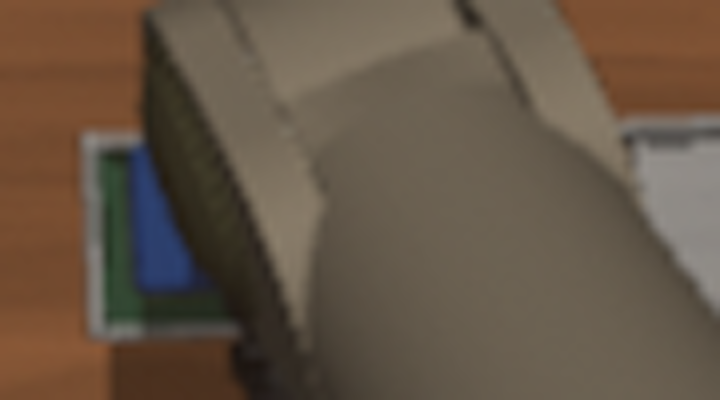

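```bash
python3 - <<'E'
from h import *
def ray(n,u,v,z):
    i=viewer.camera_info(n); f=200/np.tan(np.radians(i['vfov'])/2); T=np.array(i['world_from_camera'])
    w=T[:3,:3]@[(u-i['cx'])/f,(v-i['cy'])/f,1]; return (T[:3,3]+w*(z-T[2,3])/w[2]).round(4)
o=335,180
for p in((133,150),(140,292)): print('top blue lid corner',ray('top',o[0]+p[0]/8-.5,o[1]+p[1]/8-.5,.243))
for p in((202,248),(295,302)): print('scene blue lid near corners',ray('scene',225+p[0]/5-.5,150+p[1]/5-.5,.243))
for p in((260,420),(170,370),(62,492),(150,550)): print('brown lid',ray('scene',225+p[0]/5-.5,150+p[1]/5-.5,.185))
E
```

```text
top blue lid corner [0.5379 0.0196 0.243 ]
top blue lid corner [0.4873 0.0165 0.243 ]
scene blue lid near corners [ 0.4971 -0.0654  0.243 ]
scene blue lid near corners [ 0.5496 -0.0659  0.243 ]
brown lid [ 0.5467 -0.0921  0.185 ]
brown lid [ 0.4957 -0.0939  0.185 ]
brown lid [ 0.502  -0.1722  0.185 ]
brown lid [ 0.5525 -0.1726  0.185 ]
```

Scene crop: the blue tin (lid near corners (202,248), (295,302)) hangs lid up above the green patch, in line with the lane and behind the brown tin (62–260, 370–550). Computed centre (0.518, -0.024) agrees with the lane centre within 2 mm, about 25 mm clear of the brown tin. Lower it.

```bash
python3 -m crank '[[[0,0,1,0],[0,0,1.5,0],[0,0,1.5,0],[0,0,0.8,0],[0,0,0.3,0],[0,0,0.2,0],[0,0,0.1,0],[0,0,0,0]]]'
python3 -m crank '[[[0,0,0.1,0],[0,0,0.1,0],[0,0,0,0]]]'
python3 -c "
from h import *
rel([.516,-.0225,.153],93)"
```

```text
clock: 10.3
position: [0.5166, -0.0242, 0.1565]
tcp_rot: [0.0, 0.69, 0.724, 0.0]
wrist_force: [0.1, -0.7, -2.0]
grip_width: 0.622
finger_force: 63.2
clock: 10.68
position: [0.5164, -0.0242, 0.1542]
tcp_rot: [-0.0, 0.69, 0.724, -0.0]
wrist_force: [0.1, -0.8, -2.1]
grip_width: 0.626
finger_force: 63.2
t 10.68 pos [ 0.5164 -0.0242  0.1542] ang 92.81 tilt -1.0 shift cm [ 0.17 -0.03  0.12] roll -0.003
```

```bash
for i in 1; do python3 -m crank '[[[0,0,0.08,0],[0,0,0,0]]]'; python3 -m crank '[[[0,0,0.07,0],[0,0,0,0]]]';  done
```

```text
clock: 10.92
position: [0.5164, -0.0242, 0.1534]
tcp_rot: [-0.0, 0.69, 0.724, -0.0]
wrist_force: [-1.0, 0.9, -2.3]
grip_width: 0.62
finger_force: 63.2
clock: 11.18
position: [0.5165, -0.0241, 0.153]
tcp_rot: [0.0, 0.69, 0.724, -0.0]
wrist_force: [-1.6, -0.3, 2.5]
grip_width: 0.626
finger_force: 64.0
```

Force turned from -2.3 to +2.5 N: the tin stands on the floor. Release and retreat.

```bash
python3 -m crank '[[[0,0,0,0],[0,0,0,0],[0,0,0,0],[0,0,0,0]]]' 0.85
python3 -m crank '[[[0,0,-0.5,0],[0,0,-1.5,0],[0,0,-2.5,0],[0,0,-4,0],[0,0,-3,0],[0,0,-1,0],[0,0,0,0]]]'
python3 - <<'E'
from h import *
rel([.532,-.342,.20],93)
im,d=cap('scene','scene5'); P=pts('scene',d); H=cv2.cvtColor(im,cv2.COLOR_BGR2HSV)
cv2.imwrite('pics/crop5.png',cv2.resize(im[150:360,160:345],None,fx=2.8,fy=2.8,interpolation=cv2.INTER_CUBIC))
m=(H[...,0]>105)&(H[...,0]<130)&(H[...,1]>90)&(d>0)&(abs(P[...,0]-.516)<.07)&(abs(P[...,1]+.02)<.08)&(abs(P[...,2]-.185)<.012)
q=P[m]; print(q.mean(0).round(4),cv2.minAreaRect((q[:,:2]*1000).astype(np.float32)))
m=(d>0)&(abs(P[...,2]-.135)<.01)&(H[...,0]>=5)&(H[...,0]<19)&(H[...,1]>150)&(abs(P[...,0]-.53)<.1)&(P[...,1]<-.2); q=P[m]
print('paddle',len(q),q.mean(0).round(4),cv2.minAreaRect((q[:,:2]*1000).astype(np.float32)))
E
```

```text
clock: 11.68
position: [0.5165, -0.0242, 0.1527]
tcp_rot: [-0.0, 0.69, 0.724, -0.0]
wrist_force: [-0.2, -0.3, 0.7]
grip_width: 0.85
finger_force: 0.0
clock: 12.55
position: [0.5165, -0.0243, 0.2783]
tcp_rot: [0.001, 0.69, 0.724, 0.0]
wrist_force: [-0.4, -0.2, -0.2]
grip_width: 0.852
finger_force: 0.0
t 12.55 pos [ 0.5165 -0.0243  0.2783] ang 92.79 tilt -1.0 shift cm [-3.181e+01 -1.000e-02  7.850e+00] roll -0.004
[ 0.5197 -0.0258  0.1846] ((518.1277465820312, -23.333641052246094), (54.322139739990234, 83.77690124511719), 2.965695381164551)
paddle 1831 [ 0.5327 -0.3191  0.1352] ((531.2938842773438, -317.0841369628906), (79.03553009033203, 103.5234146118164), 2.843973398208618)
```

View pics/crop5.png

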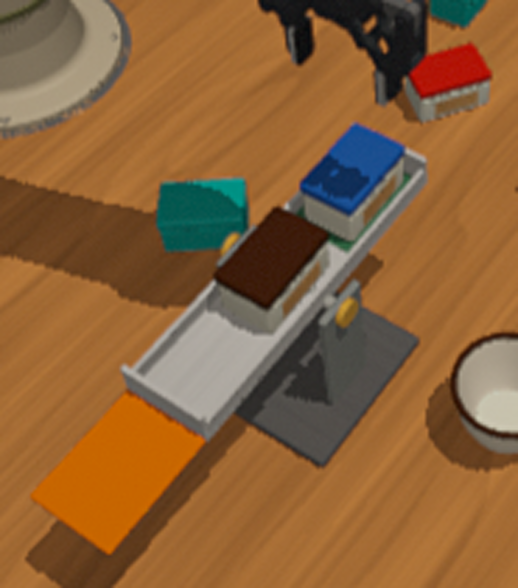

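The crop shows the blue tin lid up on the green patch at (355,170), behind the brown one at (272,255), both in the lane, paddle at (115,475). Move the shut gripper over the paddle.

```bash
python3 -m crank '[[[-2,0,0,0],[-4.5,0,0,0],[-5.5,0,0,0],[-5.5,0,0,0],[-5.5,0,0,0],[-4.5,0,1,0],[-2.5,0,2,0],[-1.4,0,3,0],[0,0,3,0],[0,0,1.8,0]]]' 0
python3 -m crank '[[[0,0,0.5,0],[0,0,0.2,0],[0,0,0,0]]]'
python3 -c "
from h import *
rel([.531,-.338,.136],93)"
```

```text
clock: 13.85
position: [0.531, -0.3361, 0.1667]
tcp_rot: [-0.002, 0.689, 0.725, -0.0]
wrist_force: [-0.2, -0.6, 0.3]
grip_width: 0.001
finger_force: 0.0
clock: 14.22
position: [0.5323, -0.3377, 0.1636]
tcp_rot: [0.001, 0.689, 0.724, 0.0]
wrist_force: [0.6, -0.3, -0.4]
grip_width: 0.002
finger_force: 0.0
t 14.22 pos [ 0.5323 -0.3377  0.1636] ang 92.83 tilt -1.0 shift cm [-0.02 -0.13  2.75] roll -0.003
```

```bash
python3 -m crank '[[[0,0,1,0],[0,0,0.8,0],[0,0,0.5,0],[0,0,0.3,0],[0,0,0.2,0],[0,0,0.2,0],[0,0,0,0]]]'
python3 -m crank '[[[0.02,0,0.5,0],[0.02,0,0.5,0],[0.02,0,0.5,0],[0.04,0,0.5,0],[0.06,0,0.5,0],[0.06,0,0.5,0],[0.06,0,0.5,0],[0.08,0,0.5,0]]]'
python3 -c "
from h import *
rel([.531,-.338,.136],93)"
```

```text
clock: 15.1
position: [0.5318, -0.3378, 0.1328]
tcp_rot: [-0.0, 0.69, 0.724, -0.0]
wrist_force: [-0.8, 1.1, 1.8]
grip_width: 0.001
finger_force: 1.2
clock: 16.1
position: [0.5318, -0.3341, 0.0925]
tcp_rot: [0.0, 0.69, 0.724, 0.0]
wrist_force: [1.4, -1.8, 2.8]
grip_width: 0.004
finger_force: 1.4
t 16.1 pos [ 0.5318 -0.3341  0.0925] ang 92.81 tilt -1.0 shift cm [-0.39 -0.09 -4.35] roll -0.003
```

```bash
python3 -m crank '[[[0.06,0,0.35,0],[0.06,0,0.35,0],[0.06,0,0.35,0],[0.08,0,0.35,0],[0.08,0,0.35,0],[0.08,0,0.35,0],[0.1,0,0.35,0],[0.1,0,0.35,0],[0.1,0,0.35,0],[0.1,0,0.35,0]]]'
python3 -m crank '[[[0.1,0,0.3,0],[0,0,0,0],[0,0,0,0],[0,0,0,0],[0,0,0,0],[0,0,0,0]]]'
cat > lids.py <<'E'
from h import *
import sys
im,d=cap('scene',sys.argv[1]); P=pts('scene',d); H=cv2.cvtColor(im,cv2.COLOR_BGR2HSV)
R0=(d>0)&(abs(P[...,0]-.52)<.06)&(P[...,1]<.06)&(P[...,1]>-.32)&(P[...,2]>.12)
for k,m in (('blue',(H[...,0]>105)&(H[...,0]<130)&(H[...,1]>90)),('brown',(H[...,0]<20)&(H[...,1]>90)&(H[...,2]<110))):
    q=P[m&R0]; q=q[abs(q-np.median(q,0)).max(1)<.06]
    k2=np.polyfit(q[:,1],q[:,2],1); print(k,len(q),q.mean(0).round(4),'tilt',np.arctan(k2[0]).round(3),'y',np.percentile(q[:,1],[1,99]).round(3))
rel([.531,-.338,.136],93)
cv2.imwrite(f'pics/c_{sys.argv[1]}.png',cv2.resize(im[150:360,160:345],None,fx=2.8,fy=2.8,interpolation=cv2.INTER_CUBIC))
E
python3 lids.py tilt1
```

```text
clock: 17.35
position: [0.5311, -0.326, 0.0575]
tcp_rot: [-0.0, 0.69, 0.724, -0.0]
wrist_force: [-0.3, 0.4, 3.6]
grip_width: 0.002
finger_force: 1.5
clock: 18.1
position: [0.5311, -0.325, 0.0548]
tcp_rot: [-0.0, 0.69, 0.724, -0.0]
wrist_force: [-0.4, 0.2, 2.9]
grip_width: -0.004
finger_force: 1.5
blue 801 [ 0.5202 -0.0497  0.2158] tilt 0.351 y [-0.087 -0.008]
brown 851 [ 0.5254 -0.1503  0.175 ] tilt 0.368 y [-0.187 -0.112]
t 18.15 pos [ 0.5311 -0.325   0.0548] ang 92.81 tilt -1.0 shift cm [-1.29 -0.08 -8.12] roll -0.003
```

View pics/c_tilt1.png

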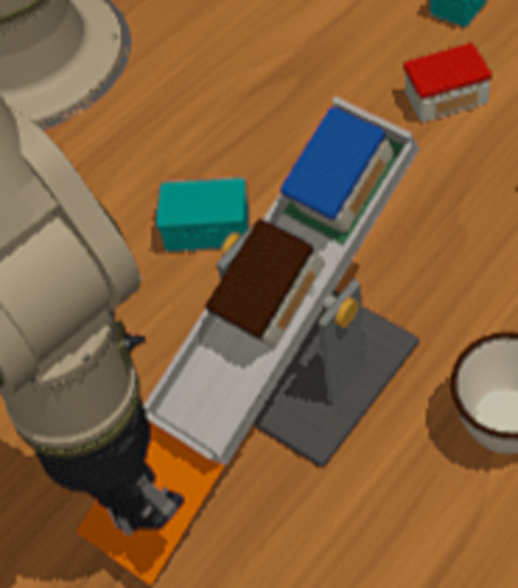

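The tray is tilted about 0.36, with the tins at (335,165) and (260,280) not yet sliding. Tilt further.

```bash
python3 -m crank '[[[0.12,0,0.3,0],[0.12,0,0.3,0],[0.12,0,0.3,0],[0.12,0,0.3,0],[0,0,0,0],[0,0,0,0]]]'; python3 lids.py tilt2
```

```text
clock: 18.9
position: [0.531, -0.3202, 0.0427]
tcp_rot: [-0.0, 0.69, 0.724, -0.0]
wrist_force: [-0.7, 0.3, 2.0]
grip_width: 0.001
finger_force: 1.2
blue 828 [ 0.5223 -0.0908  0.2031] tilt 0.441 y [-0.127 -0.054]
brown 871 [ 0.5264 -0.1752  0.1624] tilt 0.431 y [-0.211 -0.138]
t 18.95 pos [ 0.5309 -0.3202  0.0428] ang 92.81 tilt -1.0 shift cm [-1.78 -0.08 -9.32] roll -0.003
```

Both are sliding now, so hold and let them finish.

```bash
python3 -m crank '[[[0,0,0,0],[0,0,0,0],[0,0,0,0],[0,0,0,0],[0,0,0,0],[0,0,0,0]]]'; python3 lids.py tilt3; python3 -m crank '[[[0,0,0,0],[0,0,0,0],[0,0,0,0],[0,0,0,0]]]'; python3 lids.py tilt4
```

```text
clock: 19.7
position: [0.5309, -0.3202, 0.0427]
tcp_rot: [-0.0, 0.69, 0.724, -0.0]
wrist_force: [0.1, 0.4, 1.6]
grip_width: -0.001
finger_force: 0.5
blue 879 [ 0.5273 -0.1573  0.1709] tilt 0.426 y [-0.194 -0.12 ]
brown 836 [ 0.5293 -0.2307  0.1366] tilt 0.412 y [-0.265 -0.196]
t 19.75 pos [ 0.5309 -0.3202  0.0428] ang 92.81 tilt -1.0 shift cm [-1.78 -0.08 -9.32] roll -0.003
clock: 20.25
position: [0.5309, -0.3202, 0.0427]
tcp_rot: [-0.0, 0.69, 0.724, -0.0]
wrist_force: [0.2, -0.6, 1.5]
grip_width: -0.003
finger_force: 0.5
blue 882 [ 0.5273 -0.1573  0.1709] tilt 0.427 y [-0.194 -0.119]
brown 838 [ 0.5293 -0.2307  0.1366] tilt 0.403 y [-0.267 -0.196]
t 20.3 pos [ 0.5309 -0.3202  0.0427] ang 92.81 tilt -1.0 shift cm [-1.78 -0.08 -9.33] roll -0.003
```

Both tins rest at the paddle end: blue lid centre y is -0.157 (expected -0.158) and no longer changing. Ease back up.

```bash
python3 -m crank '[[[-0.06,0,-0.15,0],[-0.12,0,-0.3,0],[-0.12,0,-0.3,0],[-0.12,0,-0.3,0],[-0.1,0,-0.3,0],[-0.1,0,-0.3,0],[-0.1,0,-0.3,0],[-0.1,0,-0.3,0],[-0.1,0,-0.3,0],[-0.1,0,-0.3,0]]]'
python3 -m crank '[[[-0.08,0,-0.3,0],[-0.08,0,-0.3,0],[-0.08,0,-0.3,0],[-0.08,0,-0.3,0],[-0.06,0,-0.3,0],[-0.06,0,-0.3,0],[-0.06,0,-0.3,0],[-0.05,0,-0.3,0],[-0.05,0,-0.3,0],[-0.04,0,-0.3,0]]]'
python3 -m crank '[[[-0.04,0,-0.3,0],[-0.03,0,-0.3,0],[-0.02,0,-0.3,0],[-0.02,0,-0.3,0],[-0.02,0,-0.3,0],[-0.02,0,-0.3,0],[0,0,-0.2,0],[0,0,-0.2,0],[0,0,-0.2,0],[0,0,-0.15,0]]]'
python3 lids.py up1
```

```text
clock: 21.55
position: [0.5315, -0.3303, 0.0715]
tcp_rot: [-0.0, 0.69, 0.724, 0.0]
wrist_force: [0.1, 0.1, 0.8]
grip_width: -0.003
finger_force: 0.4
clock: 22.8
position: [0.5318, -0.3368, 0.1015]
tcp_rot: [-0.0, 0.69, 0.724, -0.0]
wrist_force: [0.0, 0.3, 1.0]
grip_width: 0.001
finger_force: 0.2
clock: 24.05
position: [0.5318, -0.3383, 0.1269]
tcp_rot: [-0.0, 0.69, 0.724, -0.0]
wrist_force: [-0.6, -0.4, -0.4]
grip_width: 0.001
finger_force: 0.1
blue 797 [ 0.5271 -0.1406  0.1837] tilt 0.041 y [-0.179 -0.099]
brown 935 [ 0.5296 -0.225   0.1795] tilt 0.08 y [-0.264 -0.183]
t 24.1 pos [ 0.5319 -0.3383  0.127 ] ang 92.81 tilt -1.0 shift cm [ 0.03 -0.09 -0.9 ] roll -0.003
```

```bash
python3 -m crank '[[[0,0,-0.1,0],[0,0,-0.1,0],[0,0,-0.1,0],[0,0,-0.1,0],[0,0,-0.1,0],[0,0,-0.1,0],[0,0,-0.1,0],[0,0,-0.1,0],[0,0,-0.1,0],[0,0,-0.1,0]]]'
python3 -m crank '[[[0,0,-0.1,0],[0,0,-0.2,0],[0,0,-0.5,0],[0,0,-1.5,0],[0,0,-3,0],[0,0,-3,0],[0,0,-3,0],[0,0,-2,0],[0,0,0,0],[0,0,0,0]]]'
python3 lids.py up2
```

```text
clock: 25.35
position: [0.5318, -0.3383, 0.1368]
tcp_rot: [-0.0, 0.69, 0.724, -0.0]
wrist_force: [-0.3, 0.4, -0.4]
grip_width: -0.003
finger_force: 0.0
clock: 26.6
position: [0.5315, -0.3382, 0.2696]
tcp_rot: [-0.0, 0.69, 0.724, -0.0]
wrist_force: [0.0, 0.0, -0.5]
grip_width: -0.003
finger_force: 0.0
blue 782 [ 0.5269 -0.1387  0.1845] tilt 0.008 y [-0.177 -0.097]
brown 919 [ 0.5294 -0.223   0.1841] tilt 0.022 y [-0.262 -0.181]
t 26.65 pos [ 0.5314 -0.3381  0.2691] ang 92.81 tilt -1.0 shift cm [ 1.000e-02 -2.000e-02  1.331e+01] roll -0.003
```

View pics/c_up2.png

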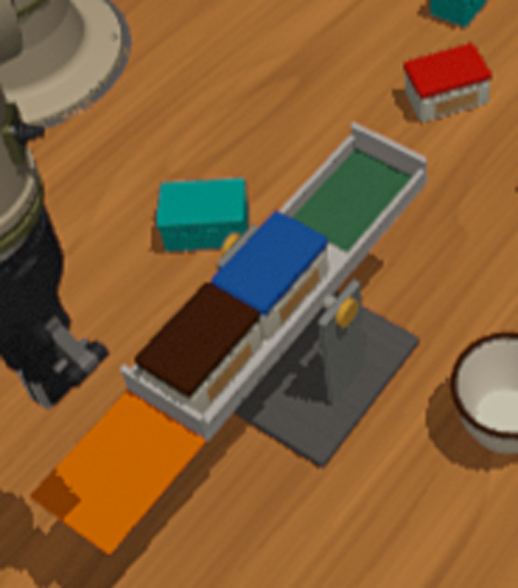

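The tray is level. The brown tin at (198,340) is against the paddle-end wall, the blue one at (272,260) is against it, and the gripper is clear. Handing in.

```bash
python3 -c "
from rig import r
print(r.hand_in())"
```

```text
the job is handed in; nothing more can be done
None
```

The job is done and handed in at about 27 s: I set the blue tin on the green patch, both tins slid on their own to the paddle end, and I eased the tray back to level.

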